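# Slide the sample rack home and start loading

## Robot

A 6-joint arm with a two-finger parallel gripper is mounted at the origin on the work surface. World frame = base frame: x ahead of the robot, y to its left, z up, the work surface at z = 0. Lengths are in m, angles in degrees, forces in N, time in s.
With the tool pointing down it reaches from about 0.25 to 0.725 m from the base axis. Payload 4 kg.
Tool frame: the origin (TCP) lies midway between the tips of the shut fingers; the grasp point (between the pads) lies 19 mm behind it (r.grip_depth is the distance from the TCP to the grasp point, in m); z points along the fingers, y is the line along which they close (so a half turn about z gives the same grasp; the last joint's range is limited). The gripper opens to 85 mm and grips with 20 to 120 N. Pads are 22 mm wide; open, the fingers measure 114 mm over their backs; the gripper's body (76 mm by 85 mm) begins 54 mm behind the grasp point. The pads swing forward as they close: fully open they stand 13 mm farther back than shut.
Start: joints at [71.219, 13.785, 0.286, 76.501, 0, 90], TCP at [0.161, 0.473, 0.231] pointing down, gripper open.
Joint ranges: [-155.79, 155.79], [-60.16, 107.12], [-62.33, 73.08], [-114, 123.19], [-81.49, 82.49], [-180, 180]. Speed limits (degrees/s): [159.86, 159.86, 180, 180, 180, 180].

## Interface

Orientations are given as [roll, pitch, yaw] about the fixed x, y, z axes, in that order (R = Rz(yaw) Ry(pitch) Rx(roll)).
In Python, from cell import r, kinematics, vision, close_job, spot_in, silhouettes gives the robot as it stands. Calls block until the motion is done:
- r.goto(position, orientation): joint-space move of the TCP to a pose.
- r.line_to(position, orientation=None, v=0.15, threshold=None): straight line of the TCP; orientation=None keeps the orientation; v is the mean speed in m/s. With threshold (N) it stops when the force on the tool has changed by that much, and returns True; else False.
- r.movej(angles): joint-space move.
- r.command_gripper(opening): finger opening in m; the grip force is fixed at half the most; returns when the fingers have stopped.
- r.sleep(seconds).
- kinematics.ik(position, orientation): joint angles nearest the present ones, or None.
- r.read_state(): the state.
- vision.capture(name): name is "side" or "top"; returns the picture (420x560x3 uint8, blue, green, red); there is no depth.
- vision.camera_info(name): a dict with "fx", "fy", "cx", "cy" (pixels), "xyz" and "rotation" of the camera in the world. Camera axes: x right, y up, looking along -z (the intrinsics and any distortion apply to the point x, -y, -z); pixel columns grow to the right and rows downward; lengths in m; the calibration is good to about 2 mm. A picture is of the moment at which its call begins. camera_info takes no time and is no camera call.
A pose or a line that the arm cannot do raises r.Unreachable and nothing moves.
- close_job(): hands the job in; it is judged then, once.
Trained networks look in the newest picture that a camera, given by its name, has taken for a name from the list of things; names that differ only in an ending like _2 or _b are one class to them, and where a whole thing is asked for, a point or a joint stands for the part that bears it (a point fixed in the world has none). Each returns a list of dicts, best first, with "p" (0 to 1); they miss things now and then, are a little off and sometimes report something else, mostly with a low value. They report only what shows in the picture. A call takes as long as a camera call.
- spot_in(camera, name): "point" ([column, row] as shares, 0 to 1, of the picture: columns of its width, rows of its height, amid what is visible of it).
- silhouettes(camera, name): "pixels" (420x560 bool, what is visible of it) and "point" ([column, row] as shares, 0 to 1, of the picture: columns of its width, rows of its height, amid what is visible of it).
The state is a dict: "t": time; "joint_positions": joint angles; "joint_velocities": joint speeds; "effort": joint torques, N m; "tool_pos": TCP position; "tcp_rot": TCP orientation; "contact_force": force on the tool from outside, world axes, zero at the start; "wrist_torque": the same for the moment, N m; "opening": finger opening in m; "gripper_force": force on a finger pad.
Only numpy, scipy, OpenCV 4.12 (cv2) and the standard library are available. Lean on these libraries where they do the work, as an engineer would, in place of code of your own. Each camera call takes 0.05 s, during which the arm holds its last target. There are 200 camera calls.

## Task

Push the rack of orange-capped vials along the bench, without lifting or tipping it, into the feeder bay in front of it until it sits flush against both the feeder's back stop and its centre divider; it stays on the side of the divider where it stands. Then press the green load key all the way down and let it go. Leave the blue-capped rack and everything else where it stands.

Things in the scene. Friction and masses are not known exactly. Their poses are not given: they have to be found in the camera images.
- orange_rack: The rack to push: white block 64 mm (its x) by 104 mm (its y), sides 30 mm high, loose on the bench, 0.2 to 0.45 kg, with 13 orange-capped vials fixed in it, caps up to 54 mm above the bench. Origin: centre of its underside; z up. Starts in front of the back stop, left or right of the divider, clear of both, its x axis within 20 degrees of the feeder's.
- blue_rack: Identical rack with 12 blue-capped vials, on the other side of the divider; must not be moved. Origin: centre of its underside.
- feeder: T-shaped feeder fixed to the bench. Origin: at bench level, where the back stop's front face meets the divider's mid-plane; x away from the robot, y left along the stop, z up. Back stop: grey housing, x 0 to 70 mm, y -215 to 215 mm, 30 mm high. Divider: aluminium bar, x -100 to 0 mm, y -5 to 5 mm, 30 mm high. The bays (pale blue on the bench) are the corners either side of it.
- left_bay (a point): Point on the bench in the bay left (+y) of the divider, at feeder x -32 mm, y +57 mm: where the origin of a rack flush in that bay lies, its x axis parallel to the feeder's. Its axes are the feeder's.
- right_bay (a point): The same for the bay right (-y) of the divider, at feeder x -32 mm, y -57 mm.
- load_key (a joint): Travel of the load key: 0 when up, 0.006 m when fully down. Sprung; about 5 N presses it fully down and it comes back up by itself.
- load_key_top (a point): Centre of the top face of the load key, a green round push button 26 mm across in a black housing on top of the feeder's back stop, behind the inner end of the divider. Pressed straight down.
- specimen_pot: Bystander: cream pot with yellow lid, 48 mm wide, 48 mm high, standing on the robot's side of the racks. Origin: centre of its underside.
- red_pot: Bystander: cream pot with red lid, 56 mm wide, 55 mm high, standing to the left of the feeder. Origin: centre of its underside.
- reagent_bottle: Bystander: amber bottle with blue cap, 60 mm wide, 110 mm high, standing on the left, nearer the robot than the feeder. Origin: centre of its underside.
- mouse: Bystander: black computer mouse, 100 x 60 x 22 mm, lying to the right. Origin: centre of its underside.
- scanner: Bystander: black and orange hand scanner lying to the right of the feeder, about 145 x 58 mm, 32 mm high. Origin: underside of its handle's centre, the head 65 mm along its x axis.

How it is judged:
By the outcome, as a careful person would: the job done as asked, in the order asked, and still so for the second after the job is handed in, with the robot touching nothing.
It also fails if it takes over 51 s, if anything falls off the work surface, if the arm or the gripper's body presses on something with over 40 N, if the wrist force passes 120 N, or if a joint passes its speed limit or range.

## Working session

There is one attempt and no reset: what is moved stays moved. The work goes in short steps, each a Python script; the robot and the scene stay as the last script left them, time stands still between calls to the robot, and variables do not carry over. Pictures are saved under pics/ and viewed, at most 10 in all, crops included, and the job is handed in when it is done.

```bash
mkdir -p pics; ls
python3 - <<'E'
from cell import r, vision, spot_in, silhouettes
import cv2,numpy as np
for c in ("top","side"):
    im=vision.capture(c); cv2.imwrite(f"pics/{c}0.png",im); i=vision.camera_info(c); print(c,i)
    for n in ("orange_rack","blue_rack","feeder","load_key_top","specimen_pot"):
        print(n,[(np.round(np.array(d["point"])*[560,420],1).tolist(),round(d["p"],2)) for d in spot_in(c,n)[:2]])
print(r.read_state())
E
```

```text
pics
top {'fx': 449.4225543936399, 'fy': 449.4225543936399, 'cx': 273.8087568672999, 'cy': 206.7678756813183, 'xyz': array([ 0.35799725, -0.00634474,  1.37139737]), 'rotation': array([  7.44009707,  -0.48905015, -91.23751634])}
orange_rack []
blue_rack [([255.0, 215.5], 0.86), ([122.9, 201.0], 0.42)]
feeder [([284.6, 181.5], 0.78)]
load_key_top [([281.6, 166.3], 0.53)]
specimen_pot [([293.3, 252.6], 0.55)]
side {'fx': 399.41085607720015, 'fy': 399.41085607720015, 'cx': 277.5068728800927, 'cy': 208.31704303793632, 'xyz': array([ 0.14862852, -0.69863515,  1.02614928]), 'rotation': array([ 38.41097422,   0.36840184, -29.21645927])}
orange_rack [([310.6, 259.2], 0.84)]
blue_rack [([264.4, 203.4], 0.65)]
feeder [([313.1, 220.2], 0.98)]
load_key_top [([313.7, 220.3], 0.58), ([319.7, 199.7], 0.4)]
specimen_pot [([248.4, 243.9], 0.49), ([321.1, 199.8], 0.25)]
{'t': 0.6, 'joint_positions': array([ 7.12180610e+01,  1.37840048e+01,  2.85016915e-01,  7.65007474e+01,
       -4.74961568e-04,  8.99980928e+01]), 'joint_velocities': array([-0.01719258,  0.07304872, -0.07075428,  0.12793009,  0.00606893,
       -0.02968829]), 'effort': array([ 1.19233173e-04, -3.71975505e+01,  2.52571374e+01,  1.45859183e-03,
        1.01950095e-04,  1.18562116e-05]), 'tool_pos': array([0.16098322, 0.47336636, 0.23130857]), 'tcp_rot': array([1.79999735e+02, 4.74970379e-04, 1.61219968e+02]), 'contact_force': array([ 0.40538525, -0.23558911,  0.21308488]), 'wrist_torque': array([-0.04166318,  0.0187763 , -0.02636297]), 'gripper_force': 0.0, 'opening': 0.08567073515237049}
```

Run:
```python
import cv2
a=cv2.imread("pics/top0.png")[110:320,140:420]; cv2.imwrite("pics/top0c.png",cv2.resize(a,(800,600),interpolation=cv2.INTER_CUBIC))
a=cv2.imread("pics/side0.png")[130:340,160:440]; cv2.imwrite("pics/side0c.png",cv2.resize(a,(800,600),interpolation=cv2.INTER_CUBIC))
```

```text
(no output)
```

View pics/top0c.png

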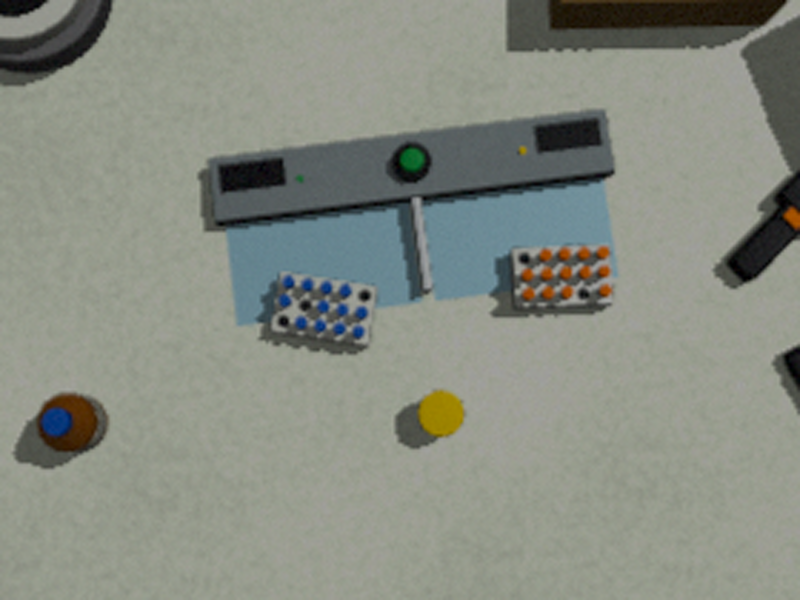

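View pics/side0c.png

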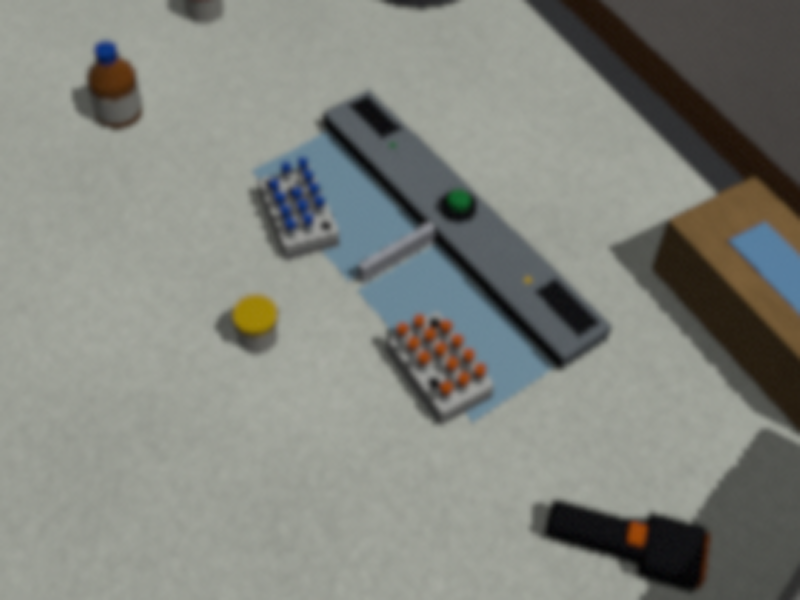

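The orange rack stands right of the divider, centred near top pixel (337,207). The key is near (284,166), the divider end near (289,211) and the yellow-lid pot near (294,255). Next I'll fit poses to the silhouettes from both views.

```bash
cat > h.py <<'E'
import numpy as np, cv2
from scipy.optimize import minimize
from scipy.spatial.transform import Rotation as R
from cell import r, vision, spot_in, silhouettes, kinematics, close_job
def proj(c,P):
    i=vision.camera_info(c); q=(np.atleast_2d(P)-i["xyz"])@R.from_euler("xyz",i["rotation"],degrees=True).as_matrix()
    return np.c_[i["cx"]+i["fx"]*q[:,0]/-q[:,2], i["cy"]-i["fy"]*q[:,1]/-q[:,2]]
def box(x0,x1,y0,y1,z0,z1): return np.array([[x,y,z] for x in (x0,x1) for y in (y0,y1) for z in (z0,z1)])
def w(p,P):
    P=np.atleast_2d(P); a=np.radians(p[2]); c,s=np.cos(a),np.sin(a)
    return np.c_[p[0]+c*P[:,0]-s*P[:,1], p[1]+s*P[:,0]+c*P[:,1], P[:,2]]
RACK=[box(-.032,.032,-.052,.052,0,.03),box(-.026,.026,-.046,.046,.03,.054)]
FEED=[box(0,.07,-.215,.215,0,.03),box(-.1,0,-.005,.005,0,.03)]
S=8
def render(c,boxes,p):
    m=np.zeros((420*S//2,560*S//2),np.uint8)
    for b in boxes:
        h=cv2.convexHull(((proj(c,w(p,b))+.5)*S/2).astype(np.float32)); cv2.fillConvexPoly(m,np.round(h*16).astype(np.int32),255,shift=4)
    return cv2.resize(m,(560,420),interpolation=cv2.INTER_AREA)/255.
def fit(masks,boxes,p0):
    f=lambda q:sum(np.abs(render(c,boxes,q*[.01,.01,3])-m).sum() for c,m in masks.items())
    q0=np.array(p0)/[.01,.01,3]
    for _ in range(2):
        o=minimize(f,q0,method="Nelder-Mead",options=dict(initial_simplex=q0+np.r_[np.zeros((1,3)),np.eye(3)],maxiter=120)); q0=o.x
    return o.x*[.01,.01,3],o.fun
def unproj(c,uv,z):
    i=vision.camera_info(c); d=R.from_euler("xyz",i["rotation"],degrees=True).as_matrix()@np.array([(uv[0]-i["cx"])/i["fx"],-(uv[1]-i["cy"])/i["fy"],-1])
    return i["xyz"]+d*(z-i["xyz"][2])/d[2]
E
python3 - <<'E'
from h import *
im={c:vision.capture(c) for c in ("top","side")}
M={}
for n in ("orange_rack","feeder"):
    M[n]={}
    for c in im:
        s=silhouettes(c,n); print(n,c,[(round(d["p"],2),int(d["pixels"].sum())) for d in s[:3]])
        if s and s[0]["p"]>.5: M[n][c]=s[0]["pixels"].astype(float)
key={}
for c in im:
    g=im[c].astype(int); b=((g[...,1]-g[...,2]>40)&(g[...,1]-g[...,0]>20)).astype(np.uint8)
    k,l,st,ce=cv2.connectedComponentsWithStats(b); j=1+np.argmax(st[1:,4]); key[c]=ce[j]; print("key",c,ce[j],st[j])
ft=unproj("top",(284,180),.03); rk=unproj("top",(336.7,207.3),.03); print(ft,rk)
for n,B,p0 in (("feeder",FEED,[*ft[:2],5]),("orange_rack",RACK,[*rk[:2],0])):
    print(n,fit(M[n],B,p0),[ (c,fit({c:M[n][c]},B,p0)) for c in M[n]])
for z in (.04,.05,.06): print(z,unproj("top",key["top"],z),unproj("side",key["side"],z))
print(unproj("top",(293.8,254.8),.048))
E
```

```text
orange_rack top [(0.85, 752)]
orange_rack side [(0.55, 893)]
feeder top [(0.63, 7245)]
feeder side [(0.92, 5304), (0.24, 54)]
key top [ 41.37319588 239.24639175] [ 29 219  26  42 970]
key side [178.61344538  97.21008403] [163  90  32  15 238]
[ 0.6141477  -0.05426285  0.03      ] [ 0.5273887  -0.21101957  0.03      ]
feeder (array([ 0.61508676, -0.05832559,  7.04113346]), np.float64(5946.949019607842)) [('top', (array([ 0.61758096, -0.05626592,  6.30174666]), np.float64(3672.4705882352937))), ('side', (array([ 0.6148157 , -0.05819887,  6.49366985]), np.float64(2255.078431372549)))]Traceback (most recent call last):
  File "<stdin>", line 15, in <module>
  File "h.py", line 24, in fit
    o=minimize(f,q0,method="Nelder-Mead",options=dict(initial_simplex=q0+np.r_[np.zeros((1,3)),np.eye(3)],maxiter=120)); q0=o.x
    res = _minimize_neldermead(fun, x0, args, callback, bounds=bounds,
                               **options)
    fsim[j] = func(sim[j])
              ~~~~^^^^^^^^
    fx = function(np.copy(x), *(wrapper_args + args))
  File "h.py", line 21, in <lambda>
    f=lambda q:sum(np.abs(render(c,boxes,q*[.01,.01,3])-m).sum() for c,m in masks.items())
               ~~~^^^^^^^^^^^^^^^^^^^^^^^^^^^^^^^^^^^^^^^^^^^^^^^^^^^^^^^^^^^^^^^^^^^^^^^^
  File "h.py", line 21, in <genexpr>
    f=lambda q:sum(np.abs(render(c,boxes,q*[.01,.01,3])-m).sum() for c,m in masks.items())
                          ~~~~~~^^^^^^^^^^^^^^^^^^^^^^^
  File "h.py", line 18, in render
    h=cv2.convexHull(((proj(c,w(p,b))+.5)*S/2).astype(np.float32)); cv2.fillConvexPoly(m,np.round(h*16).astype(np.int32),255,shift=4)
                       ~~~~^^^^^^^^^^
  File "h.py", line 6, in proj
    i=vision.camera_info(c); q=(np.atleast_2d(P)-i["xyz"])@R.from_euler("xyz",i["rotation"],degrees=True).as_matrix()
ValueError: time passes only in moves, steps and waits
```

```bash
python3 - <<'E'
s=open("h.py").read()
s=s.replace('def proj','INFO={c:vision.camera_info(c) for c in ("top","side")}\ndef proj',1).replace('i=vision.camera_info(c);','i=INFO[c];')
open("h.py","w").write(s)
E
python3 - <<'E'
from h import *
im={c:vision.capture(c) for c in ("top","side")}
M={n:{c:silhouettes(c,n)[0]["pixels"] for c in im} for n in ("orange_rack","blue_rack","feeder")}
key={};K=np.ones((3,3),np.uint8)
for c in im:
    g=im[c].astype(int)
    fm=M["feeder"][c]; k=(g[...,1]-g[...,2]>40)&(g[...,1]-g[...,0]>20)&fm
    key[c]=np.argwhere(k).mean(0)[::-1]; print("key",c,key[c],k.sum())
    blue=(g[...,0]-g[...,2]>22)&(g.sum(2)>330)
    rk=cv2.dilate((M["orange_rack"][c]|M["blue_rack"][c]).astype(np.uint8),np.ones((5,5)))>0
    m=(fm&~blue&~rk).astype(np.uint8); m=cv2.morphologyEx(m,cv2.MORPH_OPEN,np.ones((2,2)))
    n,l,st,_=cv2.connectedComponentsWithStats(m); M["feeder"][c]=(l==1+np.argmax(st[1:,4])); print(M["feeder"][c].sum())
out=[]
for n,B,p0 in (("feeder",FEED,[.614,-.056,6.4]),("orange_rack",RACK,[.527,-.211,0])):
    m={c:M[n][c].astype(float) for c in im}
    p,e=fit(m,B,p0); print(n,p,e,[(c,fit({c:m[c]},B,p0)) for c in m])
    for c in im:
        cs,_=cv2.findContours((render(c,B,p)>.5).astype(np.uint8),0,2); cv2.drawContours(im[c],cs,-1,(255,0,255),1)
for z in (.04,.05,.06): print(z,unproj("top",key["top"],z),unproj("side",key["side"],z))
print("pot",unproj("top",(293.8,254.8),.048))
o=np.vstack([cv2.resize(im["top"][130:240,200:380],None,fx=2.7,fy=2.7),cv2.resize(im["side"][155:285,240:420],None,fx=2.7,fy=2.7)[:290]])
cv2.imwrite("pics/fit.png",o[:600])
E
```

```text
key top [281.32258065 165.91935484] 62
3858
key side [320.41025641 199.46153846] 39
3222
feeder [ 0.61599482 -0.06168432  6.29407701] 695.3490196078432 [('top', (array([ 0.61322528, -0.05950746,  6.10828428]), np.float64(363.5764705882353))), ('side', (array([ 0.61891856, -0.06298113,  5.97248189]), np.float64(162.32549019607845)))]
orange_rack [ 0.53297697 -0.21114022  1.53731638] 130.12156862745098 [('top', (array([ 0.53168665, -0.21076084,  2.09951129]), np.float64(54.207843137254905))), ('side', (array([ 0.53375821, -0.2105792 ,  0.68828475]), np.float64(65.47450980392156)))]
0.04 [ 0.65566593 -0.04687046  0.04      ] [ 0.66209776 -0.04919319  0.04      ]
0.05 [ 0.65343017 -0.04656608  0.05      ] [ 0.65689095 -0.05577882  0.05      ]
0.06 [ 0.65119441 -0.04626169  0.06      ] [ 0.65168414 -0.06236446  0.06      ]
pot [ 0.38744465 -0.07686984  0.048     ]
```

View pics/fit.png

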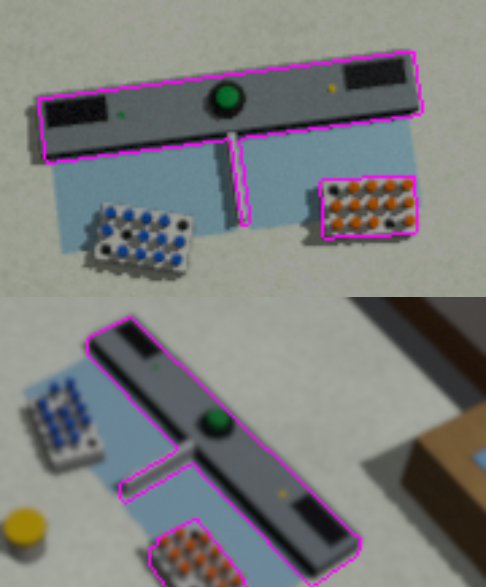

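The overlays match the feeder and the rack. Next is the x push, with the two open fingers on the rack's long face.

```bash
cat >> h.py <<'E'
F=np.array([.616,-.061,6.2])
def W(x,y,z): return w(F,[x,y,z])[0]
def fr(p):
    a=np.radians(F[2]); d=np.array(p[:2])-F[:2]; return np.array([np.cos(a)*d[0]+np.sin(a)*d[1],-np.sin(a)*d[0]+np.cos(a)*d[1]])
def st(t=""):
    s=r.read_state(); print(t,"t",round(s["t"],2),"feeder xy",fr(s["tool_pos"]).round(4),"z",s["tool_pos"][2].round(4),"F",s["contact_force"].round(1),"op",round(s["opening"],3))
DN=[180,0,F[2]]
E
python3 - <<'E'
from h import *
st("start")
y=-.140
r.goto(W(-.175,y,.2),DN); r.command_gripper(.07); st("hover")
r.line_to(W(-.175,y,.009),v=.2); st("down")
print(r.line_to(W(-.090,y,.009),v=.06,threshold=15)); st("near")
print(r.line_to(W(-.060,y,.009),v=.025,threshold=12)); st("contact")
cv2.imwrite("pics/a.png",cv2.resize(vision.capture("side")[155:325,240:460],None,fx=3,fy=3))
r.line_to(W(-.115,y,.009),v=.15); st("back")
E
```

```text
start t 1.3 feeder xy [-0.3946  0.5804] z 0.2313 F [-0.1 -0.  -0.1] op 0.085
hover t 4.28 feeder xy [-0.1748 -0.1397] z 0.2 F [ 0.7 -0.1  0.1] op 0.07
down t 5.38 feeder xy [-0.1742 -0.1405] z 0.0099 F [ 0.2 -1.5  0.3] op 0.07
False
near t 6.95 feeder xy [-0.0898 -0.1401] z 0.0091 F [-0.9  0.  -0.2] op 0.07
True
contact t 7.78 feeder xy [-0.0708 -0.1397] z 0.0083 F [0.1 0.  0.1] op 0.07
back t 8.26 feeder xy [-0.1142 -0.1402] z 0.0092 F [-0.1  0.1  0.3] op 0.07
```

View pics/a.png

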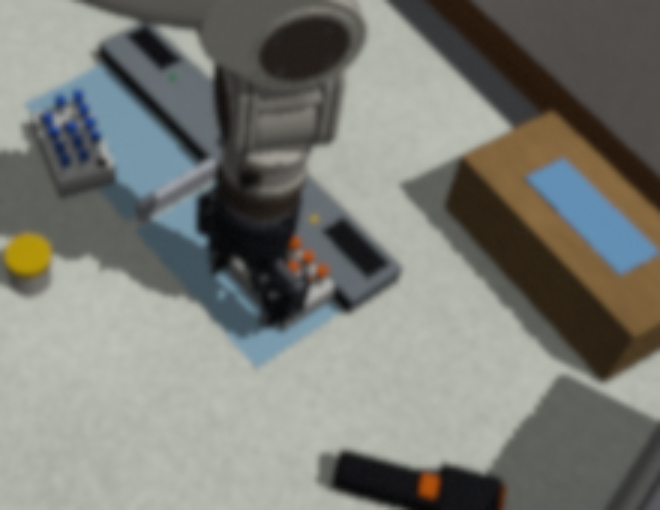

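The rack (around pixel (290,275) in the crop) now sits against the back stop. Contact came 4 mm beyond my estimate. Next I'll push it sideways to the divider from its right end.

Run:
```python
from h import *
x=-.034
r.line_to(W(-.115,-.14,.13),v=.25)
q0=r.read_state()["joint_positions"]
c=[]
for yaw in (F[2]+90,F[2]-90):
    q=kinematics.ik(W(x,-.235,.13),[180,0,yaw])
    if q is not None: c.append((np.abs(np.array(q)-q0).max(),yaw))
print(c); yaw=min(c)[1]
r.goto(W(x,-.235,.13),[180,0,yaw]); r.command_gripper(.02); st("hover")
r.line_to(W(x,-.235,.009),v=.2,threshold=8); st("down")
print(r.line_to(W(x,-.135,.009),v=.06,threshold=15)); st("near")
print(r.line_to(W(x,-.105,.009),v=.025,threshold=12)); st("contact")
r.line_to(W(x,-.16,.009),v=.15); st("back")
r.line_to(W(x,-.16,.13),v=.25)
r.goto(W(-.125,-.057,.13),DN); r.command_gripper(.05)
r.line_to(W(-.125,-.057,.009),v=.2,threshold=8); st("down")
print(r.line_to(W(-.055,-.057,.009),v=.04,threshold=12)); st("contact x")
r.line_to(W(-.125,-.057,.009),v=.15)
r.line_to(W(-.125,-.057,.15),v=.25); st("up")
```

```text
[(np.float64(93.93708712438007), np.float64(96.2)), (np.float64(273.9370871243801), np.float64(-83.8))]
hover t 10.88 feeder xy [-0.034 -0.235] z 0.1301 F [ 0.6  0.7 -0.1] op 0.02
down t 11.64 feeder xy [-0.0332 -0.2355] z 0.0101 F [-0.   0.1  0.9] op 0.02
False
near t 13.46 feeder xy [-0.034  -0.1349] z 0.009 F [-0.2 -0.2 -0.4] op 0.02
True
contact t 14.29 feeder xy [-0.0342 -0.1163] z 0.009 F [ 1.3 -0.4  0.6] op 0.02
back t 14.72 feeder xy [-0.0344 -0.1598] z 0.0086 F [ 1.   0.3 -0.2] op 0.02
down t 17.99 feeder xy [-0.1243 -0.0573] z 0.0097 F [ 0.8  0.2 -0.5] op 0.05
True
contact x t 19.28 feeder xy [-0.0708 -0.0567] z 0.008 F [-0.4  0.2  0.2] op 0.05
up t 20.51 feeder xy [-0.1249 -0.0568] z 0.1492 F [-1.   0.  -0.5] op 0.05
```

Run:
```python
from h import *
r.goto([.3,.2,.25],DN); st()
im={c:vision.capture(c) for c in ("top","side")}
m={}
for c in im:
    s=silhouettes(c,"orange_rack")
    if s: m[c]=s[0]["pixels"].astype(float)
g=W(-.032,-.057,0); print("goal",g,F[2]); 
print(fit(m,RACK,[g[0],g[1],6]),[(c,fit({c:m[c]},RACK,[g[0],g[1],6])) for c in m])
cv2.imwrite("pics/b.png",np.vstack([cv2.resize(im["top"][140:230,230:350],(800,600))[:300*2:2,::2][:300],cv2.resize(im["side"][180:270,270:390],(400,300),interpolation=2)]))
cv2.imwrite("pics/b.png",np.hstack([cv2.resize(im[c][a:a+90,b:b+65],(400,554),interpolation=2) for c,a,b in (("top",145,265),("side",180,285))]))
```

```text
t 24.98 feeder xy [-0.2859  0.2936] z 0.25 F [-0.4 -0.9  0.3] op 0.05
goal [ 0.59034313 -0.12112258  0.        ] 6.2
(array([ 0.59506216, -0.11793369,  5.38167033]), np.float64(148.05098039215687)) [('top', (array([ 0.59534554, -0.11834834,  6.65381771]), np.float64(40.23921568627451))), ('side', (array([ 0.59599822, -0.11547333,  5.87167879]), np.float64(97.60392156862744)))]
```

View pics/b.png

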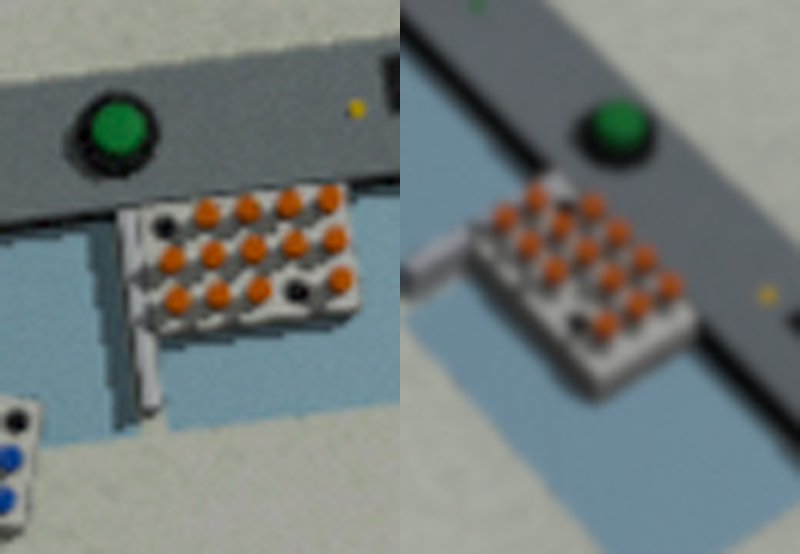

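The top view (left half) shows the rack flush on its stop edge at about (235,195) and on the divider at about (140,260). The blue rack and the pot look undisturbed. Now the key press.

Run:
```python
from h import *
k=[.6555,-.052]
r.goto([*k,.11],DN); r.command_gripper(0); st("hover")
print(r.line_to([*k,.03],v=.025,threshold=3)); st("touch")
print(r.line_to([*k,.025],v=.015,threshold=14)); st("press")
r.line_to([*k,.15],v=.15); st("up")
r.goto([.3,.2,.25],DN); st()
im=vision.capture("top"); cv2.imwrite("pics/c.png",cv2.resize(im[110:320,140:420],(800,600),interpolation=2))
```

```text
hover t 30.33 feeder xy [0.0402 0.0047] z 0.11 F [ 0.5  0.4 -0.9] op 0.0
True
touch t 32.52 feeder xy [0.0402 0.0047] z 0.0481 F [0.3 0.4 3.2] op 0.0
True
press t 33.08 feeder xy [0.0403 0.0047] z 0.0463 F [0.6 0.4 5. ] op -0.0
up t 33.92 feeder xy [0.0392 0.0049] z 0.1484 F [-0.7 -0.2 -0.7] op -0.0
 t 38.53 feeder xy [-0.2859  0.2936] z 0.25 F [0.3 0.3 0.6] op -0.0
```

View pics/c.png

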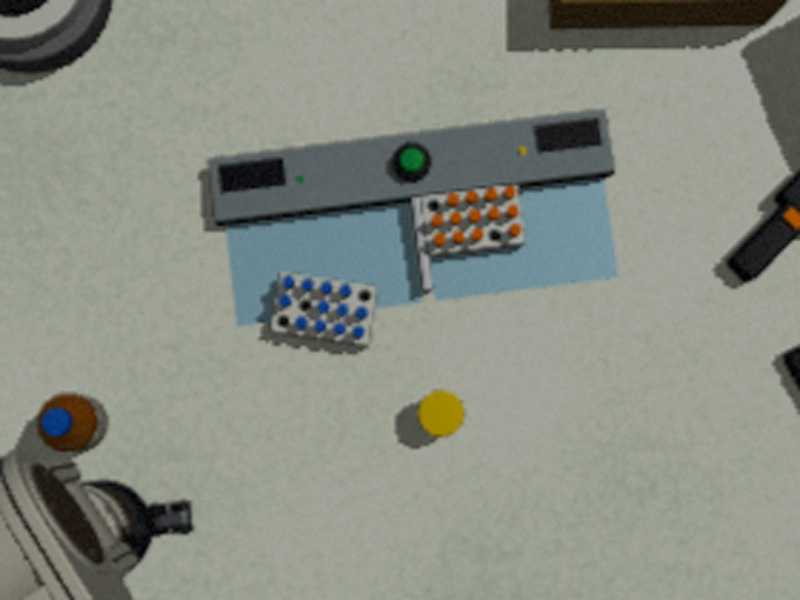

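The press met a hard stop: the force rose by 14 N and then settled at the 5 N spring level. The key is back up at about (411,160), the rack is flush at about (472,220), and everything else is unmoved. Handing in.

```bash
python3 -c "
from cell import close_job
print(close_job())"
```

```text
the job is handed in; nothing more can be done
None
```

I handed the job in at about 38.5 s: the orange rack looks flush against the back stop and the divider in the right bay, the load key was then pressed to its stop and released, and the blue rack and the other items in view look unmoved.

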